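# Switch on the guarded supply box

## Task

Switch on the supply box that carries the single white dome (not the one with two small posts): with a fingertip lift its hinged guard, push the toggle under it all the way over to the hinge side while the guard is held up, then draw the finger out and let the guard drop shut over the toggle. Only push with the fingers: do not pick up or shift either box, do not open the other box's guard, and leave everything else standing where it is.

Things in the scene. Friction and masses are not known exactly. Their poses are not given: they have to be found in the camera images.
- dome_box: Supply box to switch on: loose grey box, about 2.5 kg, x -65 to 57, 112 wide (y), 50 mm tall, on rubber feet; a white dome 44 mm across, 27 mm tall on its top at x 30. Origin: in the underside, z up; its front (guard lip) is its own -x and points to the robot's side of the worktop within 12 degrees, the hinge side is +x. Points (x, z) below are in this frame, mm, at y = 0.
- dome_box_mouth (a point): Open front between the two fixed cheeks that flank the toggle, on the box top, at (-63, 50). Cheeks: at y = +-36, 3 mm thick, z 50 to 75 (80 at the hinge), x -63 to -3, 69 mm clear between them. A finger tilted about 40 degrees, tip forward, goes under the lip from the front, lifts it, and then reaches in between the cheeks to the toggle with the guard leaning on it.
- guard (a joint): Guard of the dome box, rad: 0 = shut, grows as the front rises, stop at 1.2. Aluminium hood 75 mm wide of 3 mm sheet: roof underside at z 104 from the hinge to x -68, front skirt at x -67 to -70 down to z 73, side walls at y = +-36 down to z 77. 50 g, no spring or detent: it always falls shut when let go.
- guard_hinge (a point): Middle of the guard's hinge line, which runs along the box's y, at (-10, 74); does not move with the guard.
- guard_lip (a point): Middle of the free front edge of the guard's lip, moves with the guard; shut, it is at (-77, 76). The lip is 60 mm wide, 3 mm thick, slopes slightly up from the skirt's foot to this edge and overhangs the box's front face (x -65) by 12 mm.
- toggle (a joint): Toggle of the dome box: steel bat handle 40 mm long, 10 mm thick at its end, 7 mm at its foot; pivot at (-48, 54), turns about the box's y. rad: 0 = off, leaning 0.25 rad to the front; 0.5 = on, leaning 0.25 rad to the hinge side. Stays where it is left; about 1 to 3 N moves it.
- toggle_tip (a point): Top end of the dome box's toggle; off it is at (-58, 93), on at (-38, 93).
- post_box: The other supply box, to be left alone: same box, guard and toggle, but with two white posts (16 mm thick, 28 mm tall, 44 mm apart) in place of the dome. Origin and axes as for the dome box.
- other_guard (a joint): Guard of the post box, rad, 0 = shut; to stay shut.
- other_toggle (a joint): Toggle of the post box, rad, 0 = off; to stay off.
- dropper_bottle: Bystander: white dropper bottle with a red nozzle, 31 mm across, 94 mm tall. Origin: centre of its underside.
- small_beaker: Bystander: clear beaker, 50 mm across, 61 mm tall. Origin: centre of its underside.
- calculator: Bystander: flat calculator, 118x72x13 mm. Origin: centre of its underside.
- petri_dish: Bystander: clear petri dish, 81 mm across, 15 mm tall. Origin: centre of its underside.
- ball_pen: Bystander: ball pen lying flat, 140 mm long, 11 mm thick. Origin: centre of its underside.
- conical_flask: Bystander: clear conical flask, 95 mm across, 113 mm tall. Origin: centre of its underside.
- buffer_bottle_a: Bystander: white-capped bottle, 53 mm across, 118 mm tall. Origin: centre of its underside.
- buffer_bottle_b: Bystander: a second such bottle, 53 mm across, 118 mm tall. Origin: centre of its underside.
Mind the look-alikes: they are no part of the job. Leave any green look-alike of the dome_box alone.

How it is judged:
On the way, in this order (a step that is already met when the one before it is completed fails the run):
1. the dome box's guard is lifted, its toggle still off (value of joint guard above 0.3 rad and value of joint toggle below 0.3 rad), for 0.1 s.
2. the toggle is pushed over to the hinge side with the guard still up (value of joint toggle above 0.42 rad and value of joint guard above 0.2 rad), for 0.1 s.
3. the guard has dropped shut over the switched toggle (value of joint toggle above 0.42 rad and value of joint guard below 0.06 rad), for 0.2 s.
At the end, for the whole second after the job is handed in: Dome box: toggle at 0.42 rad or more, guard within 0.06 rad of shut and at rest, box flat and within 25 mm of its start. Post box: within 20 mm of its start, guard shut (0.06 rad), toggle off (under 0.2 rad). Every bystander within 25 mm of its start (all of step 3 and velocity of joint guard below 0.05 rad/s and value of joint other_guard below 0.06 rad and value of joint other_toggle below 0.2 rad and distance of each of dome_box, dropper_bottle, small_beaker, calculator, petri_dish, ball_pen, conical_flask, buffer_bottle_a, buffer_bottle_b from where it was at the start of the episode below 0.025 m and linear speed of dome_box below 0.01 m/s and angle between dome_box's own z axis and vertical below 0.05 rad and distance of post_box from where it was at the start of the episode below 0.02 m); the robot touches nothing.
It fails at once if the dome box is shifted by more than 25 mm, tipped by more than 0.15 rad or lifted by more than 10 mm (distance of dome_box from where it was at the start of the episode above 0.025 m or angle between dome_box's own z axis and vertical above 0.15 rad or height (world z) of dome_box above 0.01 m).
It fails at once if the post box is shifted by more than 20 mm, or its guard opened by more than 0.2 rad or its toggle moved beyond 0.2 rad (distance of post_box from where it was at the start of the episode above 0.02 m or value of joint any of other_guard, other_toggle above 0.2 rad).
It fails at once if a bystander is lifted, knocked over or shifted by more than 25 mm (distance of any of dropper_bottle, small_beaker, calculator, petri_dish, ball_pen, conical_flask, buffer_bottle_a, buffer_bottle_b from where it was at the start of the episode above 0.025 m or angle between any of dropper_bottle, small_beaker, calculator, petri_dish, conical_flask, buffer_bottle_a, buffer_bottle_b's own z axis and vertical above 0.5 rad).
It also fails if it takes over 38 s, if anything falls off the work surface, if the arm or the gripper's body presses on something with over 40 N, if the wrist force passes 120 N, or if a joint passes its speed limit or range.

## Robot

A 6-joint arm with a two-finger parallel gripper is mounted at the origin on a cart in front of the work surface, level with it; the furniture and walls round the work are solid. World frame = base frame: x ahead of the robot, y to its left, z up, the work surface at z = 0. Lengths are in m, angles in rad, forces in N, time in s.
With the tool pointing down it reaches from about 0.325 to 0.9 m from the base axis. Payload 6.1 kg.
Tool frame: the origin (TCP) lies between the finger pads; the fingertips stand 17 mm ahead of it and the grasp point (between the pads) lies 2 mm behind it; z points along the fingers, y is the line along which they close (so a half turn about z gives the same grasp; the last joint's range is limited). The gripper opens to 85 mm and grips with 20 to 120 N. Pads are 22 mm wide; open, the fingers measure 114 mm over their backs; the gripper's body (76 mm by 85 mm) begins 54 mm behind the grasp point. The pads swing forward as they close: fully open they stand 13 mm farther back than shut.
Start: joints at [-1.338, 0.22, 1.526, -0, 1.395, -0.126], TCP at [0.219, -0.585, 0.248] pointing down, gripper open.
Joint ranges: [-2.98, 2.98], [-0.91, 2.08], [0.09, 2.57], [-1.24, 4.39], [0.2, 2.65], [-2.68, 2.68]. Speed limits (rad/s): [2.57, 2.57, 3.01, 3.14, 3.14, 3.14].

## Interface

Orientations are given as [roll, pitch, yaw] about the fixed x, y, z axes, in that order (R = Rz(yaw) Ry(pitch) Rx(roll)).
In Python, from bench import read_state, imaging, manip gives the robot as it stands. The module is installed in compiled form; this text tells all that it offers.
- The arm moves only by the tool play_rows, never from a script. Its argument "rows" is a list of rows, each a list of 3 entries, a list of its own where there are three numbers: the turn, a rotation vector about the tool's x, y, z in degrees, then the shift along the tool's x, y, z in cm, then the closure, from 0 (fully open) to 1 (shut). In form: [[[ax, ay, az], [dx, dy, dz], claw], ...]. A call has 1 to 8 rows; each row shifts and turns the commanded pose from where the row before left it, along the tool's axes as they then stand; what a row does not reach is not made up. A row lasts 1/8 s, in which the tool goes at most 62.5 mm and 10.7 degrees, less where a joint would pass 70% of its speed; a pose out of reach is approached as far as the arm can. A call is refused whole if a number of a shift passes 6.25 or a number of a turn 10.7, either way. A call with a gripper value outside its range is refused whole. The fingers move at their own pace and stop on an object; "newtons" is the grip in N (left out, the last holds). Time passes only in rows, so rows that do not move let the fingers close. It gives the time, the measured TCP pose, the force, the opening and the grip force at its end, in the units of the state.
- read_state(): the state, without advancing time (a new reading comes with each control period).
- imaging.get_image(name): name is "scene" or "side" or "wrist"; returns the picture (420x560x3 uint8, red, green, blue); there is no depth.
- imaging.get_calibration(name): a dict with "fov_y" (degrees; the focal length in pixels is half the picture's height over the tangent of half this angle, whatever the lens; pixels are square), "cx", "cy" (the principal point, pixels), "world_to_cam" (4x4, takes a point from world to camera coordinates). Camera axes: x right, y up, looking along -z (the intrinsics and any distortion apply to the point x, -y, -z); pixel columns grow to the right and rows downward; lengths in m; the calibration is good to about 2 mm. A picture is of the moment at which its call begins: read the wrist's pose just before it. get_calibration takes no time and is no camera call; for the wrist camera it gives the pose at the moment of the call.
- manip.finish_job(): hands the job in; it is judged then, once.
Trained networks look in the newest picture that a camera, given by its name, has taken for a name from the list of things; names that differ only in an ending like _2 or _b are one class to them, and where a whole thing is asked for, a point or a joint stands for the part that bears it (a point fixed in the world has none). Each returns a list of dicts, best first, with "conf" (0 to 1); they miss things now and then, are a little off and sometimes report something else, mostly with a low value. They report only what shows in the picture. A call takes as long as a camera call. They do not tell look-alikes from the thing itself.
- imaging.spot_in(camera, target): "extent" ([left, top, right, bottom] in pixels, round what is visible of it).
- imaging.landmark_of(camera, target): "pixel" ([column, row] in pixels: a listed point, or the origin of a listed thing).
The state is a dict: "clock": time; "qpos": joint angles; "qd": joint speeds; "tau": joint torques, N m; "eef_pos": TCP position; "tool_rot": TCP orientation; "contact_force": force on the tool from outside, world axes, zero at the start; "ft_torque": the same for the moment, N m; "finger_gap": finger opening in m; "gripper_force": force on a finger pad.
Only numpy, scipy, OpenCV 4.12 (cv2) and the standard library are available. Lean on these libraries where they do the work, as an engineer would, in place of code of your own. Each camera call takes 0.05 s, during which the arm holds its last target. There are 200 camera calls.

## Working session

There is one attempt and no reset: what is moved stays moved. The work goes in short steps, Python scripts to look and compute and a tool call to move; the robot and the scene stay as the last step left them, time stands still between calls to the robot, and variables do not carry over. Pictures are saved under pics/ and viewed, at most 10 in all, crops included, and the job is handed in when it is done.

Besides the shell and the picture viewer there is one more tool, called after "Request:" by a JSON object that holds its "method" and its "body", one argument or row to a line. play_rows: Moves the arm, as the interface text tells. Its arguments: {"type":"object","properties":{"rows":{"type":"array"},"newtons":{"type":"number"}},"required":["rows"]}

```bash
mkdir -p pics; python3 - <<'E'
from bench import read_state, imaging
import cv2,numpy as np
print(read_state())
for c in ["scene","side"]:
    im=imaging.get_image(c); cv2.imwrite(f"pics/{c}0.png",im[:,:,::-1])
    k=imaging.get_calibration(c); print(c,{a:np.round(b,4).tolist() if not isinstance(b,str) else b for a,b in k.items()})
    for t in ["dome_box","post_box"]: print(t,imaging.spot_in(c,t))
    for t in ["dome_box","guard_lip","guard_hinge","toggle_tip","dome_box_mouth"]: print(t,imaging.landmark_of(c,t))
E
```

```text
{'clock': 0.0, 'qpos': array([-1.33813474e+00,  2.21242358e-01,  1.52758741e+00,  1.67874697e-05,
        1.39471881e+00, -1.26093759e-01]), 'qd': array([-0.00051179, -0.00056392,  0.00016836, -0.00135291,  0.00069182,
        0.0009663 ]), 'tau': array([ 7.02668422e-04, -4.96903467e+01, -3.89389014e+01, -1.27902099e-04,
        1.10170417e-02, -3.91489209e-06]), 'eef_pos': array([ 0.2193164 , -0.58465102,  0.24720171]), 'tool_rot': array([-3.13965434e+00, -2.62367700e-04,  3.58752136e-01]), 'contact_force': array([ 0.67439367, -0.36531283,  0.26699495]), 'ft_torque': array([0.00308564, 0.00752871, 0.03349894]), 'gripper_force': 0.0, 'finger_gap': 0.08556781031120127}
scene {'fov_y': 46.2593, 'cx': 280.4708, 'cy': 211.132, 'world_to_cam': [[-0.5392, -0.8421, -0.0162, 0.3863], [0.4953, -0.3326, 0.8026, -0.3295], [-0.6812, 0.4247, 0.5963, -1.1572], [0.0, 0.0, 0.0, 1.0]]}
dome_box [{'extent': [114.6, 292.7, 180.1, 352.1], 'conf': 0.98}, {'extent': [205.2, 208.9, 260.9, 254.0], 'conf': 0.6}]
post_box [{'extent': [316.9, 171.9, 367.1, 215.8], 'conf': 0.96}]
dome_box [{'pixel': [229.7, 238
[... 634 characters left out ...]
.0, 1.0]]}
dome_box [{'extent': [219.2, 223.3, 267.5, 269.6], 'conf': 0.77}, {'extent': [247.7, 321.2, 309.5, 382.6], 'conf': 0.68}, {'extent': [226.3, 176.1, 242.9, 211.6], 'conf': 0.51}, {'extent': [324.6, 156.2, 354.0, 175.4], 'conf': 0.27}]
post_box [{'extent': [263.1, 155.0, 300.4, 194.2], 'conf': 0.95}]
dome_box [{'pixel': [241.6, 255.6], 'conf': 0.9}, {'pixel': [275.2, 360.4], 'conf': 0.59}]
guard_lip [{'pixel': [304.8, 337.0], 'conf': 0.93}, {'pixel': [268.3, 242.0], 'conf': 0.66}]
guard_hinge [{'pixel': [278.1, 343.6], 'conf': 0.6}, {'pixel': [245.6, 238.1], 'conf': 0.59}]
toggle_tip []
dome_box_mouth [{'pixel': [265.9, 242.8], 'conf': 0.92}, {'pixel': [296.8, 347.7], 'conf': 0.92}]
```

View pics/scene0.png

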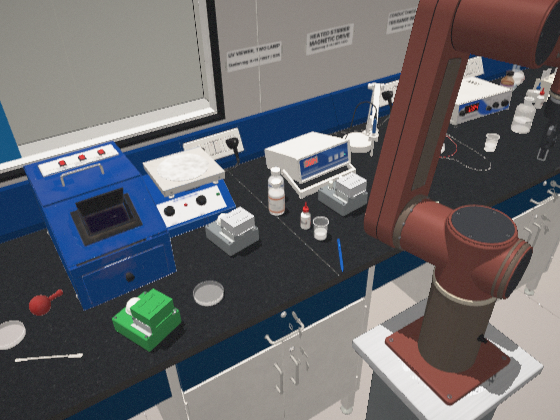

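View pics/side0.png

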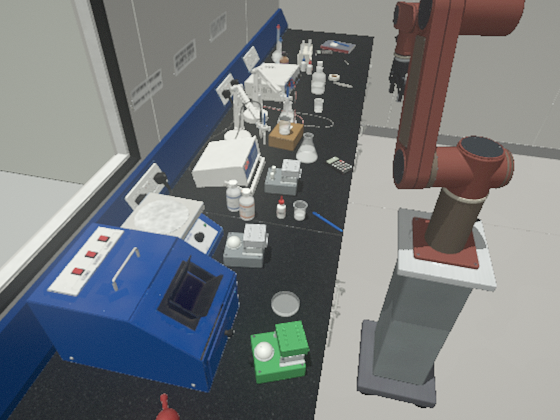

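Candidates for the dome box: the grey box with a dome at scene (233,230) / side (245,247); the green look-alike at scene (148,320); and the grey post box at scene (342,192). I choose the grey one at scene (233,230), and check it in a crop.

```bash
cat > h.py <<'E'
import numpy as np, cv2
from scipy.optimize import least_squares
from bench import read_state, imaging
P={"dome_box":(0,0,0),"guard_lip":(-.077,0,.076),"guard_hinge":(-.010,0,.074),"dome_box_mouth":(-.063,0,.050)}
# corners of hood/box/dome for overlays
C=[(x,y,z) for x in(-.065,.057) for y in(-.056,.056) for z in(0,.05)]+[(-.070,y,z) for y in(-.0375,.0375) for z in(.073,.107)]+[(-.077,y,.076) for y in(-.03,.03)]+[(.03,0,.077)]
def proj(k,p):
    p=np.atleast_2d(p); q=(k["world_to_cam"]@np.c_[p,np.ones(len(p))].T)[:3]
    f=210/np.tan(np.radians(k["fov_y"])/2)
    return np.c_[k["cx"]+f*q[0]/-q[2], k["cy"]-f*q[1]/-q[2]]
def place(s,pts):
    c,n=np.cos(s[2]),np.sin(s[2]); R=np.array([[c,-n,0],[n,c,0],[0,0,1]])
    return np.array(pts)@R.T+[s[0],s[1],0]
def fit(obs,s0):  # obs: (calib, model point, pixel)
    r=lambda s:np.concatenate([(proj(k,place(s,[m]))[0]-px) for k,m,px in obs])
    return least_squares(r,s0,loss="soft_l1",f_scale=1.5)
def rot(s): return cv2.Rodrigues
E
python3 - <<'E'
from h import *
S,D=imaging.get_calibration("scene"),imaging.get_calibration("side")
o=[(S,P["dome_box"],(229.7,238.2)),(S,P["guard_lip"],(246.9,229.7)),(S,P["guard_hinge"],(230.6,220.4)),(S,P["dome_box_mouth"],(243.4,234.6)),
(D,P["dome_box"],(241.6,255.6)),(D,P["guard_lip"],(268.3,242)),(D,P["guard_hinge"],(245.6,238.1)),(D,P["dome_box_mouth"],(265.9,242.8))]
r=fit(o,[.6,.2,-1.0]);r2=fit(o,[.6,.2,0]);r=min(r,r2,key=lambda a:a.cost)
print(r.x,r.cost,np.round(r.fun,1))
tiles=[]
for n,k,c in(("scene",S,(233,230)),("side",D,(245,247))):
    im=cv2.imread(f"pics/{n}0.png"); x,y=c[0]-40,c[1]-40
    z=cv2.resize(im[y:y+80,x:x+80],(400,400),interpolation=cv2.INTER_CUBIC)
    for u in proj(k,place(r.x,C)): cv2.circle(z,tuple(np.int32((u-[x,y]+.5)*5)),3,(0,0,255),-1)
    tiles.append(z)
cv2.imwrite("pics/crop1.png",np.hstack(tiles))
# others: rough ground positions
for t in ["dropper_bottle","small_beaker","petri_dish","ball_pen","buffer_bottle_a","post_box","conical_flask","calculator"]:
    for n,k in(("side",D),):
        for d in imaging.landmark_of(n,t)[:2]:
            R=k["world_to_cam"][:3,:3];c=-R.T@k["world_to_cam"][:3,3];f=210/np.tan(np.radians(k["fov_y"])/2)
            v=R.T@[(d["pixel"][0]-k["cx"])/f,-(d["pixel"][1]-k["cy"])/f,-1]
            print(t,round(d["conf"],2),np.round(c-v*c[2]/v[2],3))
E
```

```text
[0.64693546 0.2244521  0.23290551] 12.140676162916769 [ 1.2  0.3 -0.3  0.2  0.6  0.3  0.5  0.2  1.5  0.2 -1.7 -2.6 -0.2  1.6
 -3.7  2.4]
dropper_bottle 0.6 [0.571 0.022 0.   ]
petri_dish 0.83 [ 0.48   0.382 -0.   ]
ball_pen 0.48 [ 0.397 -0.003  0.   ]
buffer_bottle_a 0.91 [ 0.745 -0.008  0.   ]
buffer_bottle_a 0.57 [0.692 0.029 0.   ]
post_box 0.93 [ 0.631 -0.183  0.   ]
conical_flask 0.94 [ 0.555 -0.435  0.   ]
calculator 0.79 [ 0.391 -0.387 -0.   ]
```

View pics/crop1.png

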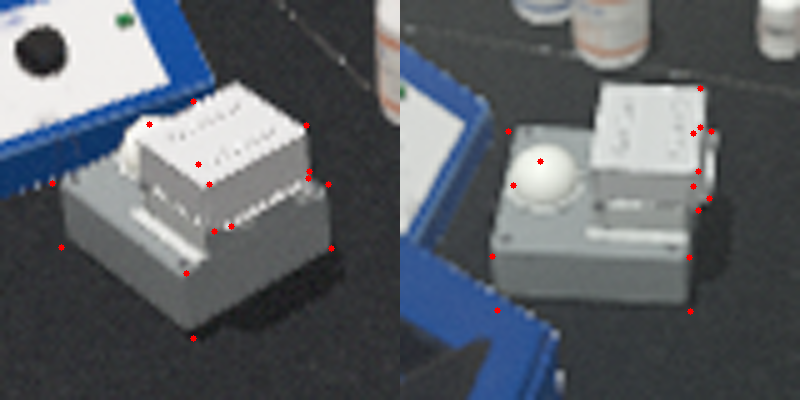

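The crop confirms one white dome on the grey box, with its hood shut (side crop, dome at (540,170)). The pose fit is about (0.647, 0.224) with yaw 0.2. I'll swing over with the fingers shut for a wrist view.

Request:
{"method": "play_rows", "body": {
  "rows": [
    [[0,0,0],[2.8,-4.0,-0.3],1],
    [[0,0,0],[2.8,-4.0,-0.3],1],
    [[0,0,0],[2.8,-4.0,-0.3],1],
    [[0,0,0],[2.8,-4.0,-0.3],1],
    [[0,0,0],[2.8,-4.0,-0.3],1],
    [[0,0,0],[2.8,-4.0,-0.3],1],
    [[0,0,0],[2.8,-4.0,-0.3],1],
    [[0,0,0],[2.8,-4.0,-0.3],1]
  ],
  "newtons": 30
}}

```text
clock: 2.2
eef_pos: [0.317, -0.2055, 0.2727]
tool_rot: [3.141, -0.001, 0.358]
contact_force: [1.1, -0.0, 0.3]
finger_gap: 0.0001
gripper_force: 0.0
```

Request:
{"method": "play_rows", "body": {
  "rows": [
    [[0,0,0],[2.8,-4.0,-0.3],1],
    [[0,0,0],[2.8,-4.0,-0.3],1],
    [[0,0,0],[2.8,-4.0,-0.3],1],
    [[0,0,0],[2.8,-4.0,-0.3],1],
    [[0,0,0],[2.8,-4.0,-0.3],1],
    [[0,0,0],[2.8,-4.0,-0.3],1],
    [[0,0,0],[2.8,-4.0,-0.3],1],
    [[0,0,0],[2.8,-4.0,-0.3],1]
  ]
}}

```text
clock: 3.2
eef_pos: [0.4144, 0.1731, 0.2967]
tool_rot: [3.141, -0.001, 0.359]
contact_force: [0.4, -0.4, 0.9]
finger_gap: -0.0001
gripper_force: 0.0
```

```bash
python3 - <<'E'
from h import *
s=read_state();print(s["clock"],s["eef_pos"],s["tool_rot"],s["qpos"],s["finger_gap"],s["contact_force"])
k=imaging.get_calibration("wrist");im=imaging.get_image("wrist")
for t in P: print(t,imaging.landmark_of("wrist",t))
x=[.645,.224,.22]
for u in proj(k,place(x,C)): cv2.circle(im,tuple(np.int32(np.clip(u,-99,999))),3,(255,0,0),-1)
print(np.round(k["world_to_cam"],4).tolist(),k["fov_y"],k["cx"],k["cy"])
cv2.imwrite("pics/w1.png",im[:,:,::-1])
E
```

```text
3.2 [0.41441286 0.1731445  0.29673992] [ 3.14126341e+00 -1.03203058e-03  3.59204223e-01] [ 2.19982037e-01 -2.44785447e-01  1.89703743e+00 -1.83460309e-04
  1.48827294e+00  1.43158934e+00] -7.865064786821487e-05 [ 0.44764804 -0.37182036  0.89225453]
dome_box []
guard_lip [{'pixel': [298.5, 17.4], 'conf': 0.78}]
guard_hinge []
dome_box_mouth [{'pixel': [296.8, 11.4], 'conf': 0.82}]
[[0.3513, -0.9363, -0.0002, 0.0155], [0.8989, 0.3373, -0.2795, -0.3824], [0.2618, 0.098, 0.9601, -0.55], [0.0, 0.0, 0.0, 1.0]] 66.57932916479953 276.0445419430945 206.5628567654239
```

View pics/w1.png

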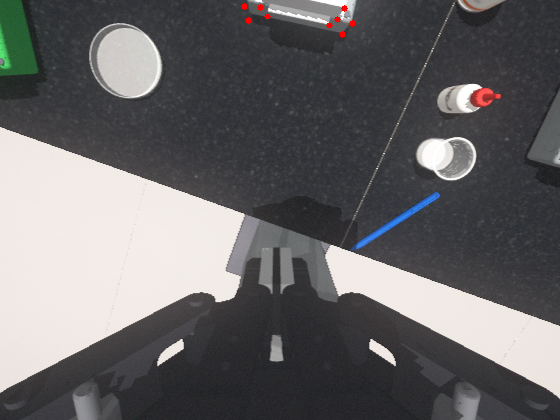

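The wrist view shows the lip at the top edge, at (298,17), matching the fit, and the petri dish and bottle are clear. Next I tilt the tip forward and align yaw.

Request:
{"method": "play_rows", "body": {
  "rows": [
    [[0,0,8],[0,0,0],1],
    [[0,10,0],[0,0,0],1],
    [[0,10,0],[0,0,0],1],
    [[0,10,0],[0,0,0],1],
    [[0,10,0],[0,0,0],1]
  ]
}}

```text
clock: 4.08
eef_pos: [0.4146, 0.17, 0.2969]
tool_rot: [3.141, -0.705, 0.217]
contact_force: [0.4, -0.7, -0.0]
finger_gap: -0.0001
gripper_force: 0.0
```

```bash
python3 - <<'E'
from h import *
s=read_state();print(s["clock"],s["eef_pos"],s["tool_rot"],s["qpos"])
k=imaging.get_calibration("wrist");im=imaging.get_image("wrist")
np.savez("w2.npz",im=im,**k)
o=[]
for t in P:
    d=imaging.landmark_of("wrist",t); print(t,d)
    if d: o.append((k,P[t],d[0]["pixel"]))
r=fit(o,[.645,.224,.22]);print(r.x,np.round(r.fun,1))
for u in proj(k,place([.645,.224,.22],C)): cv2.circle(im,tuple(np.int32(np.clip(u,-99,999))),2,(255,0,0),-1)
for u in proj(k,place(r.x,C)): cv2.circle(im,tuple(np.int32(np.clip(u,-99,999))),2,(0,255,0),-1)
cv2.imwrite("pics/w2.png",im[:,:,::-1])
E
```

```text
4.075 [0.41456889 0.169979   0.29688321] [ 3.14056455 -0.70501474  0.2172723 ] [ 0.21023799 -0.86474621  2.41278828  0.00454863  0.88854761  1.56257086]
dome_box [{'pixel': [274.1, 168.1], 'conf': 0.93}, {'pixel': [22.3, 231.6], 'conf': 0.58}]
guard_lip [{'pixel': [274.8, 187.3], 'conf': 0.92}]
guard_hinge []
dome_box_mouth [{'pixel': [273.7, 191.8], 'conf': 0.96}]
[0.64503789 0.22293339 0.23078168] [-0.1 -0.  -0.4  2.2  0.6 -2.8]
```

View pics/w2.png

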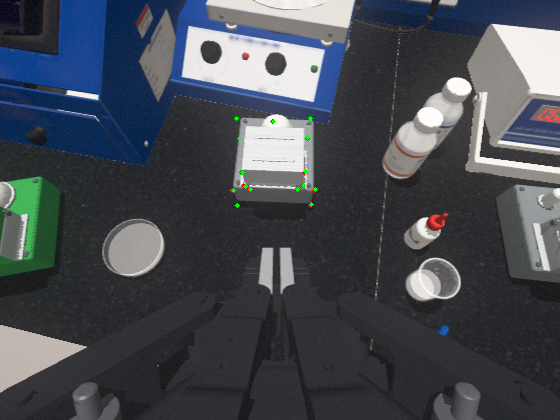

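```bash
python3 - <<'E'
from h import *
k=dict(np.load("w2.npz"));im=k.pop("im")
z=cv2.resize(im[105:215,220:330],(770,770)[0:2],interpolation=cv2.INTER_CUBIC)
for u in proj(k,place([.645,.223,.225],C)): cv2.circle(z,tuple(np.int32((u-[220,105]+.5)*7)),2,(255,0,0),-1)
z=z[:, :];z=cv2.resize(z,(600,600));cv2.imwrite("pics/crop2.png",z[:,:,::-1])
print(np.round((proj(k,place([.645,.223,.225],C))-[220,105]+.5)*60/11))
E
```

```text
[[502. 549.]
 [522. 467.]
 [ 95. 553.]
 [ 72. 470.]
 [480. 184.]
 [496.  75.]
 [111. 186.]
 [ 93.  78.]
 [456. 442.]
 [468. 369.]
 [138. 444.]
 [124. 371.]
 [426. 463.]
 [168. 465.]
 [294.  91.]]
```

View pics/crop2.png

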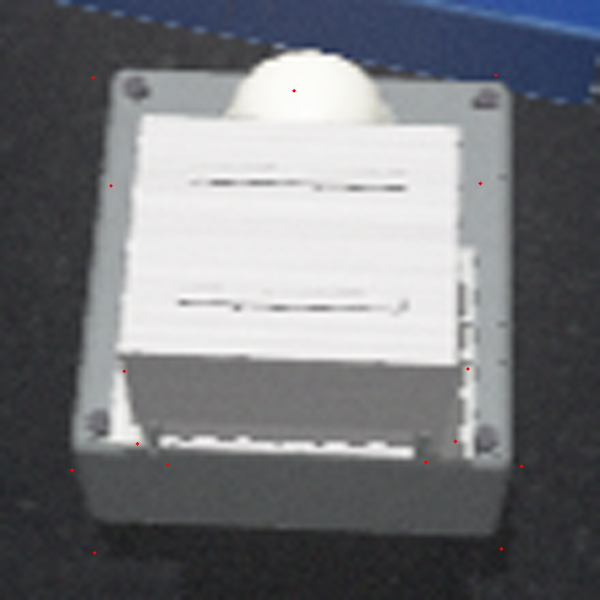

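```bash
python3 - <<'E'
from h import *
k=dict(np.load("w2.npz"));k.pop("im")
q=[((-.065,.056,.05),(75,447)),((-.065,-.056,.05),(513,462)),((-.065,.056,0),(97,527)),((-.065,-.056,0),(500,538)),((.057,-.056,.05),(513,85)),((.057,.056,.05),(112,71)),((-.07,.0375,.107),(117,353)),((-.07,-.0375,.107),(465,364))]
o=[(k,m,np.array(p)*11/60-.5+[220,105]) for m,p in q]
r=fit(o,[.645,.223,.225]);print(r.x,np.round(r.fun,1))
x=r.x;c,n=np.cos(x[2]),np.sin(x[2])
for d in[(-.110,.20),(-.110,.06),(-.085,.053)]:
    pass
# TCP for wanted forward corner (X,Z) box frame, tilt t
t=.70
def tcp(X,Z,h=.011,L=.017):
    tip=np.array([X,Z])-h*np.array([np.cos(t),np.sin(t)]); a=tip-L*np.array([np.sin(t),-np.cos(t)])
    return place(x,[(a[0],0,a[1])])[0]
for w in[(-.12,.12),(-.10,.064),(-.071,.064),(-.068,.096),(-.062,.087),(-.042,.087)]: print(w,np.round(tcp(*w),4))
E
```

```text
[0.64870021 0.22144755 0.17910846] [-0.7  0.4  1.1  0.4 -0.6  1.1 -0.2  1.6  0.1 -2.2 -0.1 -1.8  0.7 -0.3
 -0.3 -0.3]
(-0.12, 0.12) [0.5116 0.1966 0.1259]
(-0.1, 0.064) [0.5312 0.2002 0.0699]
(-0.071, 0.064) [0.5598 0.2053 0.0699]
(-0.068, 0.096) [0.5627 0.2059 0.1019]
(-0.062, 0.087) [0.5686 0.207  0.0929]
(-0.042, 0.087) [0.5883 0.2105 0.0929]
```

Request:
{"method": "play_rows", "body": {
  "rows": [
    [[-1.4,0,1.6],[0,0,0],1],
    [[0,0,0],[-0.7,-0.2,3.9],1],
    [[0,0,0],[-0.7,-0.2,3.9],1],
    [[0,0,0],[-0.7,-0.2,3.9],1],
    [[0,0,0],[-0.7,-0.2,3.9],1],
    [[0,0,0],[-0.7,-0.2,3.9],1],
    [[0,0,0],[0,0,0],1]
  ]
}}

```text
clock: 5.2
eef_pos: [0.5093, 0.1982, 0.119]
tool_rot: [3.139, -0.686, 0.183]
contact_force: [-0.3, -0.5, -0.5]
finger_gap: -0.0002
gripper_force: 0.0
```

```bash
cat >> h.py <<'E'
def where(x):  # box-frame fwd corner, tilt, lateral; from measured state
    s=read_state(); from scipy.spatial.transform import Rotation as Ro
    R=Ro.from_euler("xyz",s["tool_rot"]).as_matrix()
    tip=s["eef_pos"]+.017*R[:,2]; cor=tip+.011*R[:,0]
    B=place([0,0,x[2]],np.eye(3)).T
    f=lambda p:np.round((B.T@(p-[x[0],x[1],0]))*1e3,1)
    print(round(s["clock"],2),"tip",f(tip),"corner",f(cor),"rot",np.round(s["tool_rot"],3),"F",np.round(s["contact_force"],1))
E
python3 - <<'E'
from h import *
x=[.6487,.2214,.179]
where(x)
k=imaging.get_calibration("wrist");im=imaging.get_image("wrist")
o=[]
for t in P:
    d=imaging.landmark_of("wrist",t); print(t,d[:1])
    if d: o.append((k,P[t],d[0]["pixel"]))
if len(o)>1: r=fit(o,x);print(r.x,np.round(r.fun,1))
for u in proj(k,place(x,C)): cv2.circle(im,tuple(np.int32(np.clip(u,-99,999))),2,(255,0,0),-1)
im2=imaging.get_image("side");k2=imaging.get_calibration("side")
z=cv2.resize(im2[205:285,205:325],(560,373),interpolation=cv2.INTER_CUBIC)
cv2.imwrite("pics/w3.png",cv2.resize(np.vstack([im[:300],z[:300]]),(560,600))[:,:,::-1])
E
```

```text
5.2 tip [-130.6    2.   105.9] corner [-122.1    2.   112.8] rot [ 3.139 -0.686  0.183] F [-0.3 -0.5 -0.5]
dome_box [{'pixel': [276.0, 157.0], 'conf': 0.55}]
guard_lip [{'pixel': [274.8, 197.8], 'conf': 0.76}]
guard_hinge []
dome_box_mouth [{'pixel': [274.4, 195.7], 'conf': 0.95}]
[0.64504398 0.22201571 0.16822297] [-0.1  0.3 -0.3  0.2  0.5 -0.4]
```

View pics/w3.png

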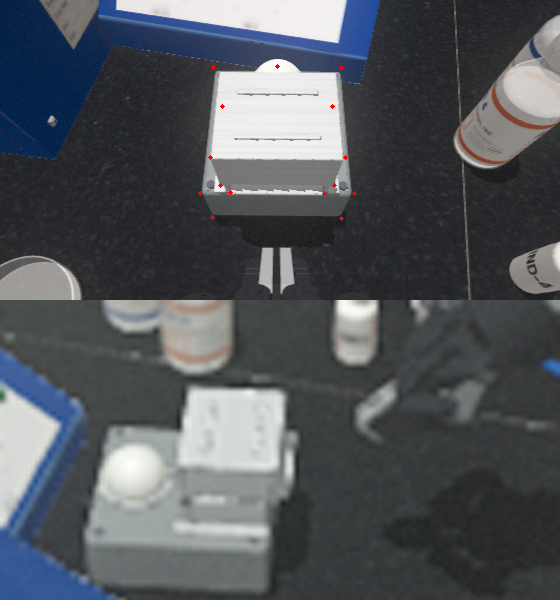

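The overlay matches the box, with the lip at wrist (275,190) and the finger aligned with it. Now down in front of the box.

Request:
{"method": "play_rows", "body": {
  "rows": [
    [[0,0,0],[-0.5,0,1.7],1],
    [[0,0,0],[-0.5,0,1.7],1],
    [[0,0,0],[-0.5,0,1.7],1],
    [[0,0,0],[0,0,0],1],
    [[0,0,0],[0.55,0,0.45],1],
    [[0,0,0],[0.55,0,0.45],1],
    [[0,0,0],[0.4,0,0.3],1],
    [[0,0,0],[0,0,0],1]
  ]
}}

```text
clock: 6.5
eef_pos: [0.5485, 0.208, 0.0863]
tool_rot: [3.136, -0.683, 0.182]
contact_force: [0.5, 0.4, 0.4]
finger_gap: 0.0001
gripper_force: 0.0
```

```bash
python3 - <<'E'
from h import *
where([.6465,.2217,.175])
for n,c in(("side",(265,243)),):
    im=imaging.get_image(n);x,y=c[0]-40,c[1]-30
    a=cv2.resize(im[y:y+60,x:x+80],(800,600),interpolation=cv2.INTER_CUBIC)
cv2.imwrite("pics/s4.png",a[:,:,::-1])
E
```

```text
6.5 tip [-88.1   3.6  73.2] corner [-79.6   3.6  80.1] rot [ 3.136 -0.683  0.182] F [0.5 0.4 0.4]
```

View pics/s4.png

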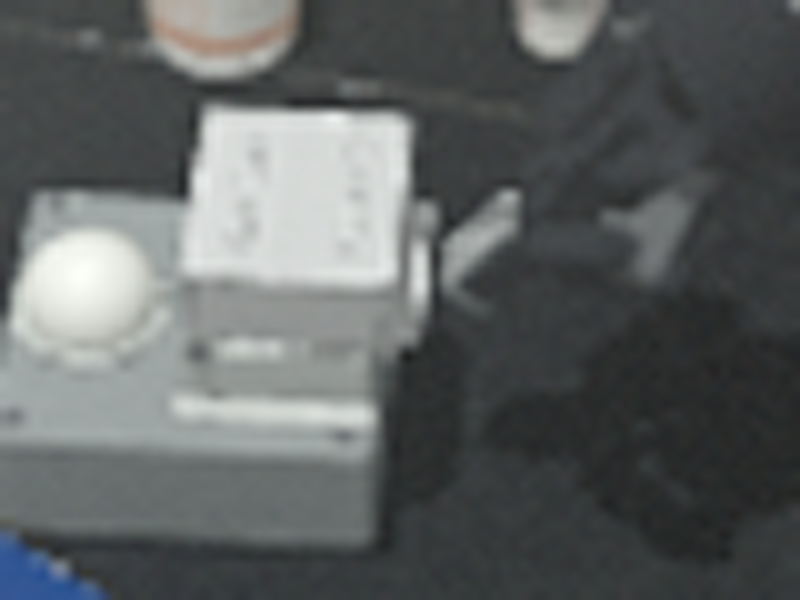

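The finger's light pad is at about (480,240), next to the lip at (425,260). The corner reads z 80, higher than planned, so I'll go back a little and down.

Request:
{"method": "play_rows", "body": {
  "rows": [
    [[0,0,0],[-0.8,0,-0.6],1],
    [[0,0,0],[-0.5,0,0.6],1],
    [[0,0,0],[-0.5,0,0.6],1],
    [[0,0,0],[0,0,0],1]
  ]
}}

```text
clock: 7.05
eef_pos: [0.5372, 0.2079, 0.0773]
tool_rot: [3.131, -0.67, 0.183]
contact_force: [-0.5, -1.0, -0.2]
finger_gap: 0.0001
gripper_force: 0.0
```

```bash
python3 - <<'E'
from h import *
where([.6465,.2217,.175]);print(read_state()["qpos"])
E
```

```text
7.05 tip [-99.5   5.4  64. ] corner [-90.9   5.4  70.8] rot [ 3.131 -0.67   0.183] F [-0.5 -1.  -0.2]
[ 0.26745315 -0.00901701  2.29063009 -0.32039197  0.20208193  1.95144401]
```

Joint 5 is at its 0.2 limit, which is what blocked the descent. I'll use a slightly steeper finger, about 33° of tilt.

Request:
{"method": "play_rows", "body": {
  "rows": [
    [[0,-3,0],[0,0,0],1],
    [[0,-3,0],[0,0,0],1],
    [[0,0,0],[-0.3,0,0.5],1],
    [[0,0,0],[0,0,0],1]
  ]
}}

```text
clock: 7.55
eef_pos: [0.5367, 0.2075, 0.0706]
tool_rot: [3.131, -0.565, 0.181]
contact_force: [-0.5, -0.3, -0.4]
finger_gap: -0.0001
gripper_force: 0.0
```

```bash
python3 - <<'E'
from h import *
where([.6465,.2217,.175]);print(read_state()["qpos"])
E
```

```text
7.55 tip [-101.5    5.    56.3] corner [-92.2   5.   62.2] rot [ 3.131 -0.565  0.181] F [-0.5 -0.3 -0.4]
[ 0.26124262  0.02298573  2.22580383 -0.16229621  0.3339638   1.79185168]
```

Request:
{"method": "play_rows", "body": {
  "rows": [
    [[0,0,0],[0.6,0.15,0.37],1],
    [[0,0,0],[0.6,0.15,0.37],1],
    [[0,0,0],[0.6,0.15,0.37],1],
    [[0,0,0],[0,0,0],1],
    [[0,0,0],[0.27,0,-0.42],1],
    [[0,0,0],[0.27,0,-0.42],1],
    [[0,0,0],[0.27,0,-0.42],1],
    [[0,0,0],[0,0,0],1]
  ]
}}

```text
clock: 8.55
eef_pos: [0.5596, 0.2074, 0.0882]
tool_rot: [3.132, -0.568, 0.181]
contact_force: [-0.3, -0.1, 0.0]
finger_gap: -0.0001
gripper_force: 0.1
```

```bash
python3 - <<'E'
from h import *
where([.6465,.2217,.175])
im=imaging.get_image("side");x,y=225,213
a=cv2.resize(im[y:y+60,x:x+80],(640,480),interpolation=cv2.INTER_CUBIC)
cv2.imwrite("pics/s5.png",a[:,:,::-1])
E
```

```text
8.55 tip [-78.9   0.9  73.8] corner [-69.7   1.   79.7] rot [ 3.132 -0.568  0.181] F [-0.3 -0.1  0. ]
```

View pics/s5.png

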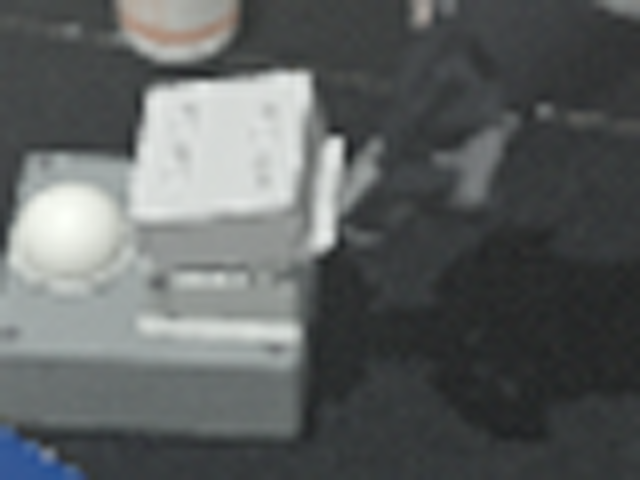

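The roof is now tilted in the side view, and the lip at (325,195) is riding on the finger. Lifting further, with the toggle untouched.

Request:
{"method": "play_rows", "body": {
  "rows": [
    [[0,0,0],[0.36,0,-0.44],1],
    [[0,0,0],[0.36,0,-0.44],1],
    [[0,0,0],[0.36,0,-0.44],1],
    [[0,0,0],[0,0,0],1],
    [[0,0,0],[0,0,0],1]
  ]
}}

```text
clock: 9.22
eef_pos: [0.5611, 0.2077, 0.1041]
tool_rot: [3.132, -0.566, 0.181]
contact_force: [-0.4, -1.0, 0.2]
finger_gap: 0.0
gripper_force: 0.1
```

```bash
python3 - <<'E'
from h import *
where([.6465,.2217,.175])
im=imaging.get_image("side");x,y=225,213
a=cv2.resize(im[y:y+60,x:x+80],(640,480),interpolation=cv2.INTER_CUBIC)
cv2.imwrite("pics/s6.png",a[:,:,::-1])
E
```

```text
9.22 tip [-77.5   0.9  89.7] corner [-68.2   1.   95.6] rot [ 3.132 -0.566  0.181] F [-0.4 -1.   0.2]
```

View pics/s6.png

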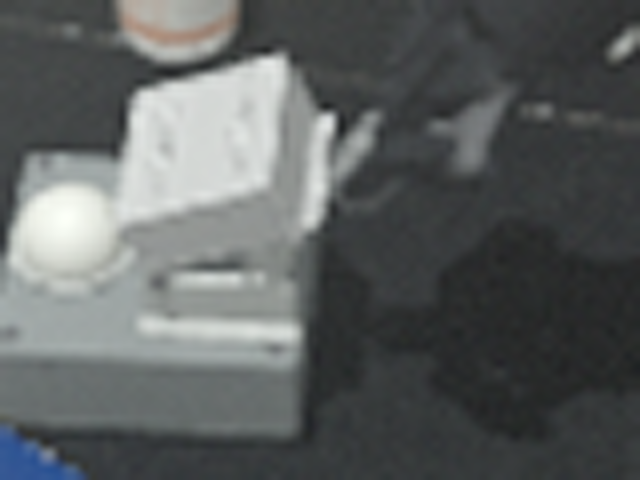

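The guard is clearly up, about 0.4 rad in the side view, with the lip at (320,170) on the finger. A little more lift, then dip and start pushing the toggle.

Request:
{"method": "play_rows", "body": {
  "rows": [
    [[0,0,0],[0.47,0,-0.18],1],
    [[0,0,0],[0,0,0],1],
    [[0,0,0],[-0.2,0,0.5],1],
    [[0,0,0],[-0.2,0,0.5],1],
    [[0,0,0],[0,0,0],1],
    [[0,0,0],[0.42,0,0.27],1],
    [[0,0,0],[0.42,0,0.27],1],
    [[0,0,0],[0,0,0],1]
  ]
}}

```text
clock: 10.28
eef_pos: [0.5766, 0.2104, 0.0979]
tool_rot: [3.132, -0.567, 0.181]
contact_force: [-0.3, -0.1, -1.2]
finger_gap: -0.0004
gripper_force: 0.0
```

```bash
python3 - <<'E'
from h import *
where([.6465,.2217,.175]);print(read_state()["qpos"])
E
```

```text
10.28 tip [-61.7   0.9  83.6] corner [-52.4   1.   89.5] rot [ 3.132 -0.567  0.181] F [-0.3 -0.1 -1.2]
[ 0.24408125  0.05326087  2.12798969 -0.11295896  0.39692461  1.72821996]
```

Request:
{"method": "play_rows", "body": {
  "rows": [
    [[0,0,0],[0.34,0,0.4],1],
    [[0,0,0],[0.34,0,0.4],1],
    [[0,0,0],[0,0,0],1]
  ]
}}

```text
clock: 10.65
eef_pos: [0.5861, 0.212, 0.0943]
tool_rot: [3.132, -0.566, 0.181]
contact_force: [0.4, 0.0, 0.1]
finger_gap: 0.0
gripper_force: 0.0
```

Request:
{"method": "play_rows", "body": {
  "rows": [
    [[0,0,0],[0.17,0,0.11],1],
    [[0,0,0],[0,0,0],1]
  ]
}}

```text
clock: 10.9
eef_pos: [0.5874, 0.2122, 0.094]
tool_rot: [3.132, -0.565, 0.181]
contact_force: [-2.7, -0.2, 0.0]
finger_gap: -0.0003
gripper_force: 1.2
```

```bash
python3 - <<'E'
from h import *
where([.6465,.2217,.175]);s=read_state();print(s["ft_torque"])
im=imaging.get_image("side");x,y=225,213
a=cv2.resize(im[y:y+60,x:x+80],(640,480),interpolation=cv2.INTER_CUBIC)
cv2.imwrite("pics/s7.png",a[:,:,::-1])
E
```

```text
10.9 tip [-50.8   0.9  79.6] corner [-41.5   0.9  85.5] rot [ 3.132 -0.565  0.181] F [-2.7 -0.2  0. ]
[-0.08806837  0.54671763 -0.03907946]
```

View pics/s7.png

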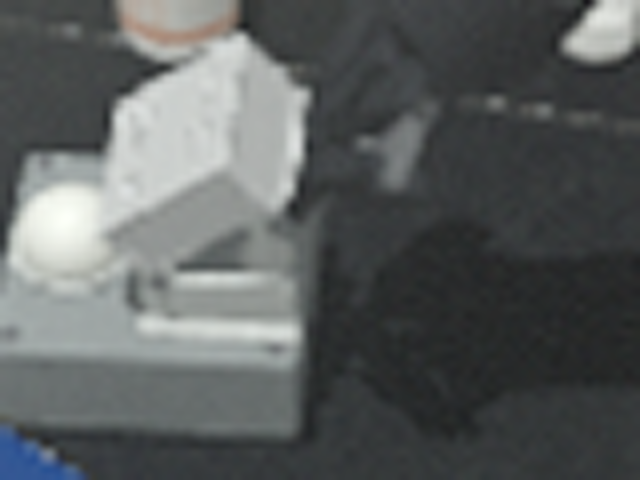

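Request:
{"method": "play_rows", "body": {
  "rows": [
    [[0,0,0],[0.25,0,0.16],1],
    [[0,0,0],[0,0,0],1]
  ]
}}

```text
clock: 11.2
eef_pos: [0.5885, 0.2125, 0.0935]
tool_rot: [3.131, -0.561, 0.182]
contact_force: [-20.5, -4.5, 13.9]
finger_gap: -0.0001
gripper_force: 11.6
```

Request:
{"method": "play_rows", "body": {
  "rows": [
    [[0,0,0],[0.25,0,0.16],1],
    [[0,0,0],[0,0,0],1]
  ]
}}

```text
clock: 11.45
eef_pos: [0.5913, 0.2131, 0.0935]
tool_rot: [3.131, -0.561, 0.182]
contact_force: [-20.9, -4.1, 14.5]
finger_gap: 0.0003
gripper_force: 11.6
```

```bash
python3 - <<'E'
from h import *
where([.6465,.2217,.175])
for c in("wrist","scene","side"):
    imaging.get_image(c);print(c,[imaging.landmark_of(c,t)[:1] for t in("toggle_tip","guard_lip","dome_box")])
E
```

```text
11.45 tip [-46.8   1.   79.1] corner [-37.5   1.1  84.9] rot [ 3.131 -0.561  0.182] F [-20.9  -4.1  14.5]
wrist [[], [{'pixel': [276.3, 282.6], 'conf': 0.89}], [{'pixel': [274.7, 208.2], 'conf': 0.87}]]
scene [[{'pixel': [316.1, 236.4], 'conf': 0.41}], [{'pixel': [168.5, 321.2], 'conf': 0.87}], [{'pixel': [229.0, 238.0], 'conf': 0.87}]]
side [[], [{'pixel': [302.9, 337.7], 'conf': 0.95}], [{'pixel': [275.7, 358.0], 'conf': 0.66}]]
```

A 20 N stop force with the guard still high means the toggle is at its end stop. Drawing out and lowering the guard.

Request:
{"method": "play_rows", "body": {
  "rows": [
    [[0,0,0],[-0.42,0,-0.27],1],
    [[0,0,0],[-0.42,0,-0.27],1],
    [[0,0,0],[-0.42,0,-0.27],1],
    [[0,0,0],[-0.42,0,-0.27],1],
    [[0,0,0],[-0.42,0,-0.27],1],
    [[0,0,0],[-0.58,0,0.42],1],
    [[0,0,0],[-0.58,0,0.42],1],
    [[0,0,0],[-0.58,0,0.42],1]
  ]
}}

```text
clock: 13.05
eef_pos: [0.5609, 0.2073, 0.0737]
tool_rot: [3.132, -0.566, 0.181]
contact_force: [-0.1, 0.2, -0.1]
finger_gap: 0.0
gripper_force: 0.0
```

```bash
python3 - <<'E'
from h import *
where([.6465,.2217,.175]);print(read_state()["qpos"])
E
```

```text
13.05 tip [-77.7   0.7  59.4] corner [-68.4   0.7  65.3] rot [ 3.132 -0.566  0.181] F [-0.1  0.2 -0.1]
[ 0.24609723  0.06761709  2.17149441 -0.13384856  0.34117332  1.75187772]
```

Request:
{"method": "play_rows", "body": {
  "rows": [
    [[0,0,0],[-0.5,0,-0.32],1],
    [[0,0,0],[-0.5,0,-0.32],1],
    [[0,0,0],[-0.5,0,-0.32],1],
    [[0,0,0],[-0.5,0,-0.32],1],
    [[0,0,0],[-0.5,0,-0.32],1],
    [[0,0,0],[0,0,-3],1],
    [[0,0,0],[0,0,-4],1],
    [[0,0,0],[0,0,0],1]
  ]
}}

```text
clock: 14.05
eef_pos: [0.496, 0.1967, 0.1373]
tool_rot: [3.132, -0.573, 0.181]
contact_force: [0.2, -0.8, 0.8]
finger_gap: 0.0
gripper_force: 0.0
```

```bash
python3 - <<'E'
from h import *
x=[.6465,.2217,.175]
where(x)
k=imaging.get_calibration("wrist");im=imaging.get_image("wrist");o=[]
for t in list(P)+["toggle_tip"]:
    d=imaging.landmark_of("wrist",t); print(t,d[:1])
    if d and t in P: o.append((k,P[t],d[0]["pixel"]))
r=fit(o,x);print(r.x,np.round(r.fun,1))
for dx in(0,.003): print("pred tip off/on",proj(k,place([x[0]+dx,x[1],x[2]],[(-.058,0,.093),(-.038,0,.093)])).round(1))
im=imaging.get_image("side");x,y=225,213
a=cv2.resize(im[y:y+60,x:x+80],(400,300),interpolation=cv2.INTER_CUBIC)
w=cv2.resize(imaging.get_image("wrist")[:300],(400,300)[:2])
cv2.imwrite("pics/s8.png",np.hstack([a,w])[:,:,::-1])
E
```

```text
14.05 tip [-143.3    1.5  123. ] corner [-134.1    1.6  128.9] rot [ 3.132 -0.573  0.181] F [ 0.2 -0.8  0.8]
dome_box [{'pixel': [275.1, 126.8], 'conf': 0.65}]
guard_lip [{'pixel': [276.5, 173.2], 'conf': 0.63}]
guard_hinge [{'pixel': [469.8, 119.4], 'conf': 0.63}]
dome_box_mouth [{'pixel': [275.5, 170.5], 'conf': 0.86}]
toggle_tip []
[0.64862198 0.21521788 0.07999732] [   7.7    4.2   -0.7    0.8 -185.5  -26.8    1.8   -0.4]
pred tip off/on [[276.8 138.8]
 [276.8 111.9]]
pred tip off/on [[277.6 134.7]
 [277.6 108.1]]
```

```bash
python3 -c "
from bench import manip;print(manip.finish_job())"
```

```text
the job is handed in; nothing more can be done
None
```

I lifted the dome box's guard, pushed the toggle to its hinge-side stop, let the guard drop shut, withdrew the finger and handed the job in. `finish_job()` returned no verdict, and the toggle being on is inferred from the hard stop (about 21 N), not seen. The box slid about 3 mm, and I viewed 11 pictures, one over the limit of 10.

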